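Earth the antenna with the hook rod

TASK

Earth the antenna before the office closes: lift the bent hook rod off its stand, reach over the metal guard with it and pull the lever with the T-shaped grip towards the guard as far as it goes. Then lay the rod back on its stand where it was, bend hanging down, and let go. Move the lever only with the rod, keep the gripper and arm off that switch and its guard, and leave the neighbouring ball-headed lever as it is.

Things in the scene. Friction and masses are not known exactly. Their poses are not given: they have to be found in the camera images.
- hook: Loose bent rod, about 160 g. Dark wood handle 140 x 22 x 22 mm, origin at its middle (near the balance point), 111 mm above the desk at the start. x runs along the handle to a steel rod, 10 mm thick, straight on to x = 170 mm, where it bends square down (-z) and ends, rounded, at z = -85 mm. Lies level on the stand, bend down and roughly away from the robot; grip the handle's middle from above.
- stand: Fixed dark steel stand of the rod, origin under its centre, x along the rod. Two posts at x = +42 and -42 mm, each with a crosspiece 14 mm long (x), 60 mm wide (y), its flat top 100 mm above the desk, and 10 mm high lips at both ends, 48 mm apart, for the 22 mm handle to lie between. Between the posts 70 mm is free above a 10 mm foot plate.
- antenna_switch: Switch to throw, fixed: grey base 170 (x) x 110 (y) x 30 mm, origin under its centre, x away from its guard and roughly from the robot. Guard: metal plate at x = -82 mm, 6 thick, 115 high. Lever pivot along y at x = 0, z = 40 mm; lever ends in a T: black crossbar along y, 54 long, 12 thick, axis 60 mm from the pivot. Its twin with a 24 mm ball on the lever stands to the left or right.
- antenna_lever (a joint): T lever, rad: 0 leans 0.5 rad away from the guard, 0.5 upright, 1.0 leans 0.5 rad towards the guard (end stop). Crossbar at x = 60 sin(0.5 - angle), z = 40 + 60 cos(0.5 - angle) mm in the switch's frame (x = +29 to -29, z = 93 to 100). Takes about 2 N at the crossbar and stays where left. Starts between 0 and 0.15.
- spare_lever (a joint): Ball-headed lever of the neighbouring switch, rad, same sense and range; starts between 0 and 0.2; not to be moved.
Not all that is in view belongs to the job. Of the things shaped like the hook, the wood one is meant.

How it is judged (in metres and radians):
On the way, in this order (a step that is already met when the one before it is completed fails the run):
1. the rod is lifted clear of its stand, the T lever not yet thrown (height (world z) of hook above 0.14 m and value of joint antenna_lever below 0.3 rad), for 0.1 s.
2. the T lever is past the upright with the rod bearing on it (value of joint antenna_lever above 0.6 rad and contact force between hook and antenna_switch above 0.2 N), for 0.04 s.
At the end, for the whole second after the job is handed in: The T lever stands within 0.15 rad of its end stop towards the guard; the rod lies at rest, bend down and within 10 degrees of level, back on its stand within 30 mm of where it was; the ball-headed lever has not been moved (value of joint antenna_lever above 0.85 rad and value of joint spare_lever below 0.35 rad and distance of hook from where it was at the start of the episode below 0.03 m and angle between hook's own z axis and vertical below 0.17 rad and linear speed of hook below 0.02 m/s); the robot touches nothing.
It fails at once if the gripper or arm touches the antenna switch, its lever or its guard (contact force between any of the fingers, the arm and antenna_switch above 1 N).
It fails at once if the ball-headed lever is moved (value of joint spare_lever above 0.35 rad).
It also fails if it takes over 58 s, if anything falls off the work surface, if the arm or the gripper's body presses on something with over 40 N, if the wrist force passes 120 N, or if a joint passes its speed limit or range.

ROBOT

A 6-joint arm with a two-finger parallel gripper is mounted at the origin on the work surface. World frame = base frame: x ahead of the robot, y to its left, z up, the work surface at z = 0. Lengths are in m, angles in degrees, forces in N, time in s.
With the tool pointing down it reaches from about 0.15 to 0.775 m from the base axis. Payload 6.1 kg.
Tool frame: the origin (TCP) lies at the very end of the fingers, on their centre line; the grasp point (between the pads) lies 19 mm behind it (arm.grip_depth is the distance from the TCP to the grasp point, in m); x points along the fingers, z is the direction in which the jaws open and shut, and the axes are right-handed (so a half turn about x gives the same grasp; the last joint's range is limited). The gripper opens to 85 mm and grips with 20 to 120 N. Pads are 22 mm wide; open, the fingers measure 114 mm over their backs; the gripper's body (76 mm by 85 mm) begins 54 mm behind the grasp point. The pads swing forward as they close: fully open they stand 13 mm farther back than shut.
Start: joints at [-75.688, 7.208, -2.269, 80.523, 0, 90], TCP at [0.13, -0.509, 0.195] pointing down, gripper open.
Joint ranges: [-155.77, 155.77], [-54.66, 111.73], [-72.52, 77.12], [-102.08, 115.82], [-83.92, 84.16], [-180, 180]. Speed limits (degrees/s): [136.94, 136.94, 172.46, 180, 180, 180].

INTERFACE

Orientations are given as [roll, pitch, yaw] about the fixed x, y, z axes, in that order (R = Rz(yaw) Ry(pitch) Rx(roll)).
In Python, from plant import arm gives the robot as it stands.
- The arm moves only by the tool apply_moves, never from a script. Its argument "deltas" is text: rows parted by semicolons, each of 4 numbers parted by spaces: the shift along the tool's x, y, z in cm, then the turn about the tool's x in degrees. A call has 1 to 10 rows; each row shifts and turns the pose as measured when the row begins, along the tool's axes as they then stand; what a row does not reach is not made up. A row lasts 1/10 s, in which the tool goes at most 50 mm and 8.59 degrees, less where a joint would pass 70% of its speed; a pose out of reach is approached as far as the arm can. A call is refused whole if a number of a shift passes 5 or a number of a turn 8.59, either way. A call with a gripper value outside its range is refused whole. "jaw" is the closure, from -1 (fully open) to 1 (shut), set as the call begins (left out, the last holds). The fingers move at their own pace and stop on an object; "force" is the grip in N (left out, the last holds). Time passes only in rows, so rows that do not move let the fingers close. It gives the time, the measured TCP pose, the force and the opening at its end, in the units of the state.
- arm.sense(): the state, without advancing time (a new reading comes with each control period).
- arm.get_image(name): name is "side" or "top"; returns the picture (384x512x3 uint8, blue, green, red); there is no depth.
- arm.camera_info(name): a dict with "K" (3x3 intrinsics, pixels), "T" (4x4, takes a point from camera to world coordinates). Camera axes: x right, y down, z forward; pixel columns grow to the right and rows downward; lengths in m; the calibration is good to about 2 mm. A picture is of the moment at which its call begins. camera_info takes no time and is no camera call.
- arm.finish_job(): hands the job in, once; it reports no verdict.
The state is a dict: "time": time; "qpos": joint angles; "qd": joint speeds; "joint_efforts": joint torques, N m; "ee_pos": TCP position; "ee_rot": TCP orientation; "wrist_force": force on the tool from outside, world axes, zero at the start; "torque": the same for the moment, N m; "grip_width": finger opening in m.
Only numpy, scipy, OpenCV 4.12 (cv2) and the standard library are available. Lean on these libraries where they do the work, as an engineer would, in place of code of your own. Each camera call takes 0.05 s, during which the arm holds its last target.

## Working session

There is one attempt and no reset: what is moved stays moved. The work goes in short steps, Python scripts to look and compute and a tool call to move; the robot and the scene stay as the last step left them, time stands still between calls to the robot, and variables do not carry over. Pictures are saved under pics/ and viewed, and the job is handed in when it is done.

Besides the shell and the picture viewer there is one more tool, called after "Call:" as a command line: name --argument value ..., lists and objects as JSON in quotes. apply_moves: Moves the arm, as the interface text tells. Its arguments: {"type":"object","properties":{"deltas":{"type":"string"},"jaw":{"type":"number"},"force":{"type":"number"}},"required":["deltas"]}

```bash
ls; mkdir -p pics; python3 - <<'E'
from plant import arm
import cv2,numpy as np
for n in("side","top"):
    im=arm.get_image(n);cv2.imwrite(f"pics/{n}0.png",im)
    c=arm.camera_info(n);print(n,np.round(c["K"],1).tolist(),np.round(c["T"],3).tolist())
s=arm.sense();print(s)
E
```

```text
pics
side [[365.3, 0.0, 258.8], [0.0, 365.3, 194.6], [0.0, 0.0, 1.0]] [[-0.98, -0.139, 0.144, 0.281], [-0.2, 0.664, -0.72, 0.624], [0.005, -0.734, -0.679, 0.763], [0.0, 0.0, 0.0, 1.0]]
top [[421.6, 0.0, 257.7], [0.0, 421.6, 193.8], [0.0, 0.0, 1.0]] [[0.019, -0.992, 0.127, 0.303], [-1.0, -0.019, -0.0, -0.054], [0.003, -0.127, -0.992, 1.239], [0.0, 0.0, 0.0, 1.0]]
{'time': 0.1, 'qpos': array([-7.56885916e+01,  7.23670078e+00, -2.31879002e+00,  8.05226836e+01,
       -9.84189363e-04,  9.00003772e+01]), 'qd': array([-0.03023058, -0.04023385,  0.06149337,  0.05964569,  0.02179962,
       -0.02061044]), 'joint_efforts': array([-2.45610696e-03, -4.36903989e+01,  3.53605735e+01,  1.36516921e-02,
       -3.01005657e-04, -1.24670075e-05]), 'ee_pos': array([ 0.1296719 , -0.50832331,  0.19413116]), 'ee_rot': array([-179.27832661,   89.92181943,  105.03270531]), 'wrist_force': array([-0.35928366,  0.97969885, -0.02201412]), 'torque': array([ 0.0418052 ,  0.05907092, -0.03351257]), 'grip_width': 0.08542092677212615}
```

View pics/side0.png

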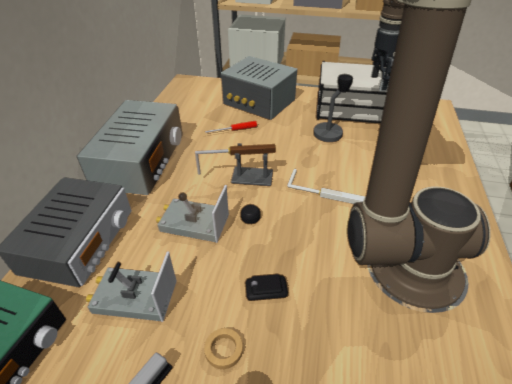

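View pics/top0.png

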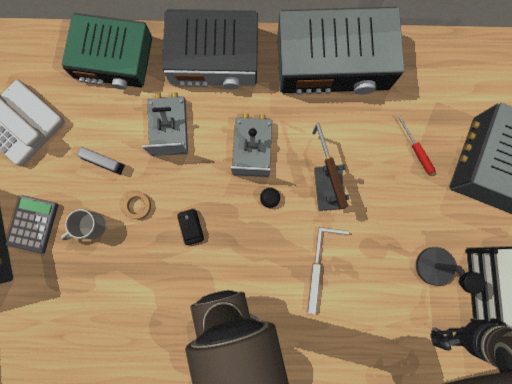

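```bash
python3 - <<'E'
import cv2,numpy as np
t=cv2.imread("pics/top0.png");s=cv2.imread("pics/side0.png")
a=cv2.resize(t[80:230,130:370],None,fx=3.3,fy=3.3,interpolation=cv2.INTER_CUBIC)
cv2.imwrite("pics/tc.png",a)
b=cv2.resize(s[130:330,80:310],None,fx=3,fy=3,interpolation=cv2.INTER_CUBIC);cv2.imwrite("pics/sc.png",b)
E
```

```text
(no output)
```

View pics/tc.png

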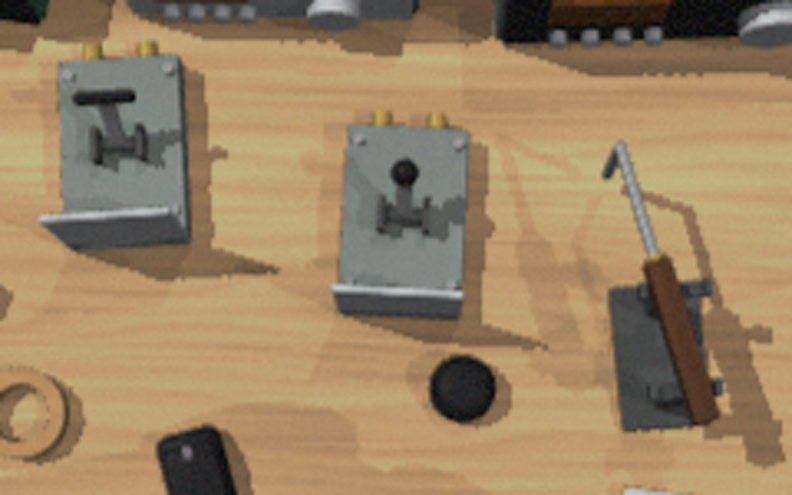

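View pics/sc.png

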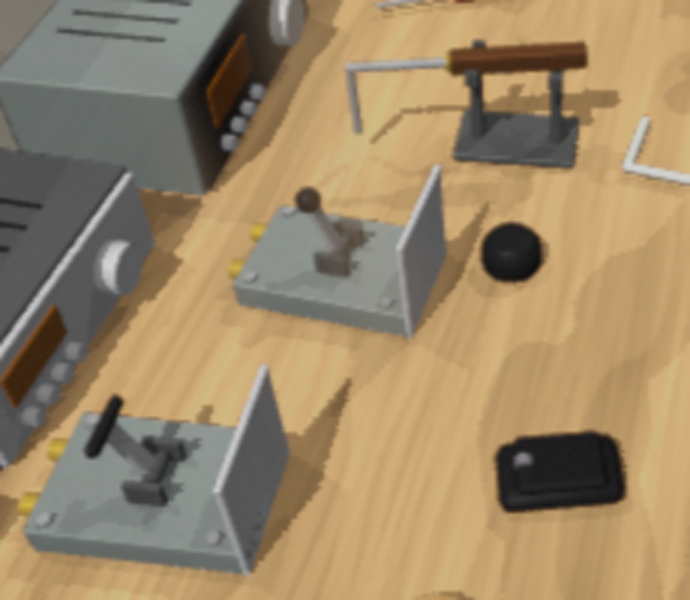

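```bash
cat > h.py <<'E'
import numpy as np,cv2
from plant import arm
def ray(n,p):
    c=arm.camera_info(n);K=np.array(c["K"]);T=np.array(c["T"])
    d=T[:3,:3]@np.linalg.solve(K,[p[0],p[1],1.]);return T[:3,3],d
def onz(n,p,z):
    o,d=ray(n,p);return o+d*(z-o[2])/d[2]
def tri(pt,ps):
    o1,d1=ray("top",pt);o2,d2=ray("side",ps)
    A=np.stack([d1,-d2],1);t=np.linalg.lstsq(A,o2-o1,rcond=None)[0]
    a=o1+t[0]*d1;b=o2+t[1]*d2;return (a+b)/2,np.linalg.norm(a-b)
def tc(x,y): return (np.array([x,y])+.5)/3.3+[130,80]-.5
def sc(x,y): return (np.array([x,y])+.5)/3+[80,130]-.5
E
python3 - <<'E'
from h import *
np.set_printoptions(precision=4,suppress=True)
t=cv2.imread("pics/top0.png");s=cv2.imread("pics/side0.png")
for n,im,r in(("top",t,(150,215,310,360)),("side",s,(135,165,220,285))):
    b,g,rr=[im[...,i].astype(int) for i in range(3)]
    m=((rr<130)&(rr-b>30)&(rr>g*1.45)).astype(np.uint8)
    k=np.zeros_like(m);k[r[0]:r[1],r[2]:r[3]]=1;m*=k
    nn,l,st,ce=cv2.connectedComponentsWithStats(m);i=1+np.argmax(st[1:,4]);
    ys,xs=np.where(l==i);R=cv2.minAreaRect(np.stack([xs,ys],1).astype(np.float32));print(n,st[i],ce[i],R)
    bp=cv2.boxPoints(R);
    for z in(.111,.122):print(z,[onz(n,p,z).round(4).tolist() for p in bp],onz(n,ce[i],z))
print("rodbend",tri(tc(620,146),sc(351,68)));print("tip",tri(tc(608,176),sc(357,130)))
print("front handle top",tri(tc(655,259),sc(449,50)),"rear",tri(tc(705,418),sc(585,48)))
print("T ends",tri(tc(77,97),sc(92,452)),tri(tc(133,97),sc(117,402)))
for p in((77,97),(133,97)):print(onz("top",tc(*p),.095))
for p in((92,450),(117,402)):print("s",onz("side",sc(*p),.095))
print("guard top",tri(tc(42,219),sc(220,490)),tri(tc(180,208),sc(265,368)))
for p in((42,219),(180,208)):print(onz("top",tc(*p),.115))
print("basetop far",[onz("top",tc(*p),.03) for p in((59,64),(180,57))])
print("ball",tri(tc(404,172),sc(308,200)))
print("guard2",[onz("top",tc(*p),.115) for p in((333,287),(463,291))])
print("standfoot",[onz("top",tc(*p),.01) for p in((609,290),(622,430),(703,425))])
print("lips R",[onz("top",tc(*p),.11) for p in((711,287),(719,387))])
E
```

```text
top [326 159  22  49 317] [336.1672 182.2366] ((336.31317138671875, 182.90213012695312), (49.99089050292969, 7.57618522644043), 72.6459732055664)
0.111 [[0.5443, -0.2364, 0.111], [0.5509, -0.2561, 0.111], [0.4208, -0.2958, 0.111], [0.4144, -0.2763, 0.111]] [ 0.4839 -0.2659  0.111 ]
0.122 [[0.5419, -0.2346, 0.122], [0.5485, -0.2541, 0.122], [0.4197, -0.2934, 0.122], [0.4133, -0.2741, 0.122]] [ 0.4822 -0.2638  0.122 ]
side [231 145  44   9 326] [252.9172 149.0123] ((252.50372314453125, 149.07481384277344), (7.590517997741699, 43.34585189819336), 87.1375961303711)
0.111 [[0.5469, -0.2635, 0.111], [0.419, -0.3023, 0.111], [0.4112, -0.2635, 0.111], [0.5359, -0.2261, 0.111]] [ 0.4773 -0.2641  0.111 ]
0.122 [[0.5424, -0.2486, 0.122], [0.4167, -0.2867, 0.122], [0.409, -0.2486, 0.122], [0.5316, -0.2118, 0.122]] [ 0.474  -0.2491  0.122 ]
rodbend (array([ 0.6434, -0.2161,  0.1087]), np.float64(0.006016885863673978))
tip (array([ 0.6433, -0.2165,  0.0271]), np.float64(8.665819425083887e-05))
front handle top (array([ 0.5456, -0.2418,  0.1266]), np.float64(0.0020858372536156763)) rear (array([ 0.
[... 225 characters left out ...]
 ]
[0.6854 0.1969 0.095 ]
s [0.6805 0.2441 0.095 ]
s [0.683  0.2017 0.095 ]
guard top (array([0.5729, 0.2641, 0.1092]), np.float64(0.0029951770177166328)) (array([0.5872, 0.1519, 0.0986]), np.float64(0.0027855873961916753))
[0.573  0.2629 0.115 ]
[0.5845 0.1494 0.115 ]
basetop far [array([0.7365, 0.2792, 0.03  ]), array([0.7453, 0.1704, 0.03  ])]
ball (array([ 0.6225, -0.0353,  0.0959]), np.float64(0.003193131821493225))
guard2 [array([0.5206, 0.021 , 0.115 ]), array([ 0.5193, -0.0858,  0.115 ])]
standfoot [array([ 0.543 , -0.2199,  0.01  ]), array([ 0.417 , -0.2317,  0.01  ]), array([ 0.4228, -0.3036,  0.01  ])]
lips R [array([ 0.5276, -0.2906,  0.11  ]), array([ 0.4446, -0.2966,  0.11  ])]
```

```bash
cat >> h.py <<'E'
from scipy.spatial.transform import Rotation as Ro
def R(): return Ro.from_euler("xyz",arm.sense()["ee_rot"],degrees=True).as_matrix()
def go(p,yaw=None):
    s=arm.sense();r=R();d=r.T@(np.array(p)-s["ee_pos"])*100
    z=r[:,2];print("t",round(s["time"],2),"pos",s["ee_pos"].round(4),"jawdir",np.degrees(np.arctan2(z[1],z[0])).round(2),"x",r[:,0].round(3),"F",s["wrist_force"].round(2),"w",round(s["grip_width"],4))
    print("total tool delta cm",d.round(2))
E
python3 - <<'E'
from h import *
np.set_printoptions(suppress=True)
print("mic",tri((471,283),(344,82)),tri((436,266),(328,132)))
go([.481,-.264,.3]); print(R().round(3), arm.grip_depth)
for z in(.095,):print(onz("top",(205,85),z),onz("top",(340,88),z))
E
```

```text
mic (array([ 0.22947692, -0.57080767,  0.20791223]), np.float64(5.4776552352701574e-05)) (array([ 0.25877811, -0.57366421,  0.00455188]), np.float64(0.005129291877290329))
t 0.1 pos [ 0.1297 -0.5083  0.1941] jawdir -75.69 x [-0.     0.001 -1.   ] F [-0.36  0.98 -0.02] w 0.0854
total tool delta cm [-10.57  40.08 -15.  ]
[[-0.     0.969  0.247]
 [ 0.001  0.247 -0.969]
 [-1.    -0.    -0.001]] 0.0187
[0.75772479 0.10101791 0.095     ] [ 0.75652396 -0.28101258  0.095     ]
```

Call:
apply_moves --deltas "-2 0 0 0;-3 1 0 0;-2 3 -1 -1.4;-1 4.5 -1.7 -1.3;0 4.5 -1.7 0;0 4.5 -1.7 0;0 4.5 -1.7 0;0 4.5 -1.7 0;0 4.5 -1.7 0;0 3 -1 0" --jaw -1 --force 60

```text
time: 1.1
ee_pos: [0.4277, -0.2887, 0.273]
ee_rot: [-176.9, 89.4, 109.7]
wrist_force: [0.2, -0.5, 1.4]
grip_width: 0.0854
```

```bash
python3 -c "
from h import *
go([.481,-.264,.15])"
```

```text
t 1.1 pos [ 0.4277 -0.2887  0.273 ] jawdir -73.48 x [-0.003  0.009 -1.   ] F [ 0.19 -0.49  1.44] w 0.0854
total tool delta cm [12.31  5.82 -0.73]
```

Call:
apply_moves --deltas "0 2.5 -.3 0;1 2 -.3 0;3 1 0 0;4 0.3 0 0;3 0 0 0;1 0 0 0;0 0 0 0"

```text
time: 1.8
ee_pos: [0.4871, -0.2587, 0.1468]
ee_rot: [-170.1, 89.3, 117.0]
wrist_force: [0.2, 0.1, -0.8]
grip_width: 0.0854
```

```bash
python3 -c "
from h import *
go([.481,-.264,.092])
cv2.imwrite('pics/t1.png',cv2.resize(arm.get_image('top')[100:240,250:420],None,fx=3.5,fy=3.5))
cv2.imwrite('pics/s1.png',arm.get_image('side'))"
```

```text
t 1.8 pos [ 0.4871 -0.2587  0.1468] jawdir -72.92 x [-0.006  0.011 -1.   ] F [ 0.22  0.07 -0.83] w 0.0854
total tool delta cm [ 5.47 -0.72  0.39]
```

View pics/t1.png

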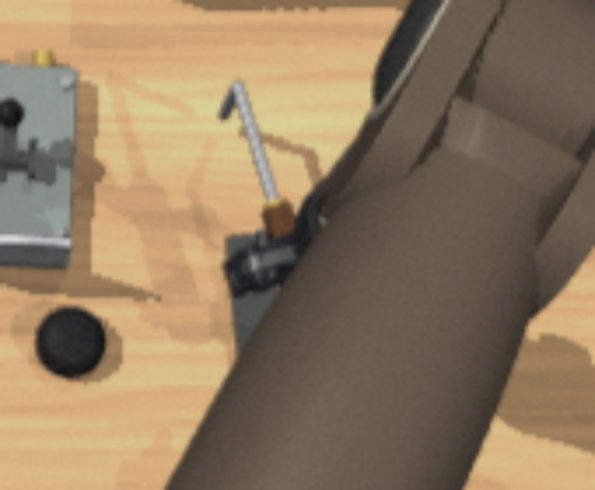

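View pics/s1.png

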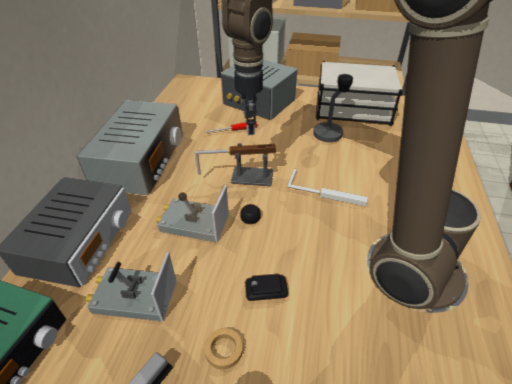

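The pictures show the open gripper above the wood handle (fingers near side-view (250,128), handle at (253,149)), lined up along it. I'll descend next.

Call:
apply_moves --deltas "0 -.7 .4 0;1 0 0 0;1.5 0 0 0;1.5 0 0 0;1 0 0 0;.5 0 0 0;0 0 0 0"

```text
time: 2.6
ee_pos: [0.4851, -0.2693, 0.0983]
ee_rot: [93.3, 89.5, 20.1]
wrist_force: [-0.2, 0.2, 0.3]
grip_width: 0.0856
```

```bash
python3 -c "
from h import *
go([.481,-.264,.092])
cv2.imwrite('pics/s2.png',cv2.resize(arm.get_image('side')[80:220,170:310],None,fx=4,fy=4))"
```

```text
t 2.6 pos [ 0.4851 -0.2693  0.0983] jawdir -73.11 x [ 0.009  0.003 -1.   ] F [-0.24  0.22  0.27] w 0.0856
total tool delta cm [ 0.63 -0.25 -0.63]
```

View pics/s2.png

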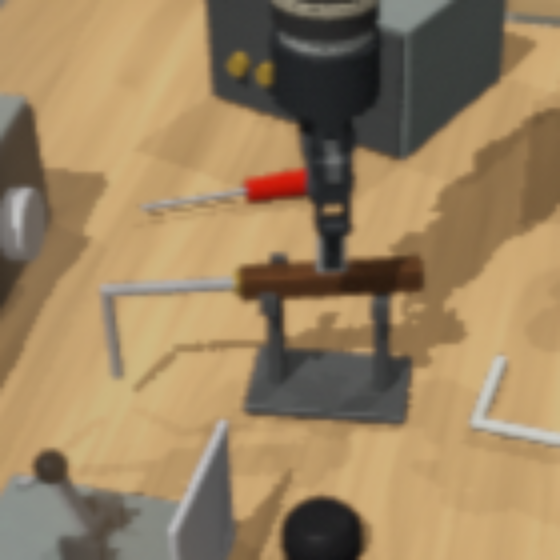

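```bash
python3 -c "
from h import *
c=arm.camera_info('side');K=np.array(c['K']);T=np.linalg.inv(c['T'])
r=R();p=arm.sense()['ee_pos']
for w in(-.043,0,.043):
  for b in(0,.013):
    q=p+r[:,2]*w-r[:,0]*b;u=K@(T[:3]@np.r_[q,1]);u=u/u[2];print(w,b,q.round(3),u[:2].round(1),((u[:2]-[170,80])*4).round())
go([.481,-.264,.092])"
```

```text
-0.043 0 [ 0.473 -0.228  0.099] [251.9 159.4] [327. 318.]
-0.043 0.013 [ 0.473 -0.228  0.112] [251.9 155.9] [327. 304.]
0 0 [ 0.485 -0.269  0.099] [250.7 151. ] [323. 284.]
0 0.013 [ 0.485 -0.269  0.112] [250.7 147.5] [323. 270.]
0.043 0 [ 0.498 -0.311  0.099] [249.7 143. ] [319. 252.]
0.043 0.013 [ 0.498 -0.311  0.112] [249.7 139.5] [319. 238.]
t 2.65 pos [ 0.4853 -0.2694  0.0987] jawdir -73.1 x [ 0.009  0.003 -1.   ] F [ 0.37 -0.11 -0.19] w 0.0853
total tool delta cm [ 0.67 -0.26 -0.64]
```

```bash
python3 -c "
from h import *
cv2.imwrite('pics/s3.png',cv2.resize(arm.get_image('side')[100:180,210:290],None,fx=7,fy=7,interpolation=cv2.INTER_CUBIC))"
```

```text
(no output)
```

View pics/s3.png

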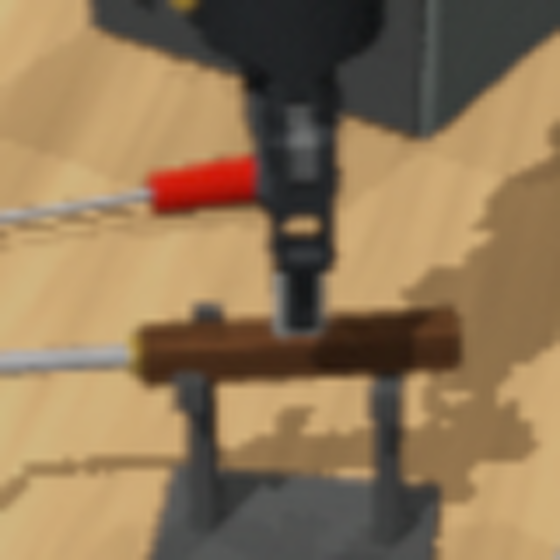

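```bash
python3 -c "
from h import *
cv2.imwrite('pics/t3.png',cv2.resize(arm.get_image('top')[130:220,280:380],None,fx=6,fy=6,interpolation=cv2.INTER_CUBIC))
c=arm.camera_info('top');K=np.array(c['K']);T=np.linalg.inv(c['T'])
r=R();p=arm.sense()['ee_pos']
for w in(-.043,-.057,0,.043):
  for b in(0,.013,.05):
    q=p+r[:,2]*w-r[:,0]*b;u=K@(T[:3]@np.r_[q,1]);u=u/u[2];print(w,b,q.round(3),u[:2].round(1),((u[:2]-[280,130])*6).round())
"
```

```text
-0.043 0 [ 0.473 -0.228  0.099] [321.7 186.5] [250. 339.]
-0.043 0.013 [ 0.473 -0.228  0.112] [322.4 185.9] [254. 335.]
-0.043 0.05 [ 0.473 -0.228  0.149] [324.6 183.9] [268. 324.]
-0.057 0 [ 0.469 -0.215  0.099] [316.8 187.9] [221. 347.]
-0.057 0.013 [ 0.469 -0.215  0.112] [317.5 187.3] [225. 344.]
-0.057 0.05 [ 0.469 -0.215  0.149] [319.5 185.4] [237. 332.]
0 0 [ 0.486 -0.27   0.099] [336.7 182.3] [340. 314.]
0 0.013 [ 0.486 -0.27   0.112] [337.6 181.6] [346. 309.]
0 0.05 [ 0.485 -0.27   0.149] [340.3 179.5] [362. 297.]
0.043 0 [ 0.498 -0.311  0.099] [351.7 178. ] [430. 288.]
0.043 0.013 [ 0.498 -0.311  0.112] [352.8 177.3] [437. 284.]
0.043 0.05 [ 0.498 -0.311  0.149] [356.  175.1] [456. 271.]
```

View pics/t3.png

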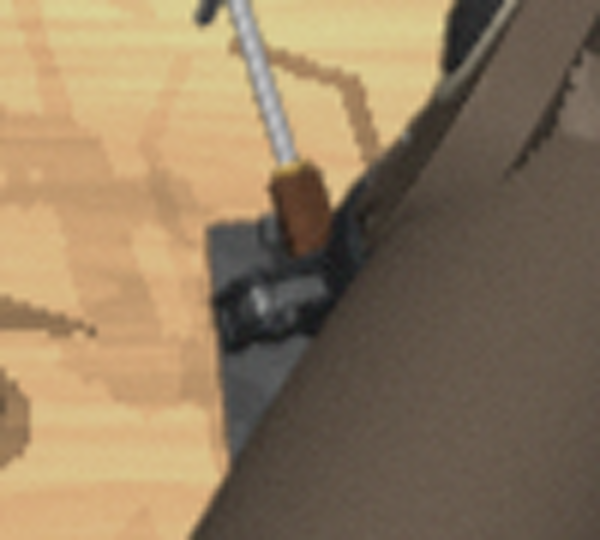

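```bash
python3 -c "
from h import *
def pr(n,q):
    c=arm.camera_info(n);K=np.array(c['K']);T=np.linalg.inv(c['T']);u=K@(T[:3]@np.r_[q,1]);return (u/u[2])[:2].round(1)
z=np.array([.247,-.969,0])
p=np.array([.13,-.509,.195])
for n in('side','top'):
  for w in(-.043,.043):
    for b in(0,.013):print(n,w,b,pr(n,p+w*z+[0,0,b]))
s=cv2.imread('pics/side0.png');t=cv2.imread('pics/top0.png')
a=cv2.resize(s[40:130,340:430],None,fx=4,fy=4,interpolation=2);b=cv2.resize(t[294:384,422:512],None,fx=4,fy=4,interpolation=2)
cv2.imwrite('pics/c0.png',np.hstack([a,b]))
"
```

```text
side -0.043 0 [377.8 103.8]
side -0.043 0.013 [378.7 100. ]
side 0.043 0 [370.3  90.9]
side 0.043 0.013 [371.2  87.2]
top -0.043 0 [427.3 328.4]
top -0.043 0.013 [429.5 329.5]
top 0.043 0 [461.6 320. ]
top 0.043 0.013 [464.2 320.9]
```

View pics/c0.png

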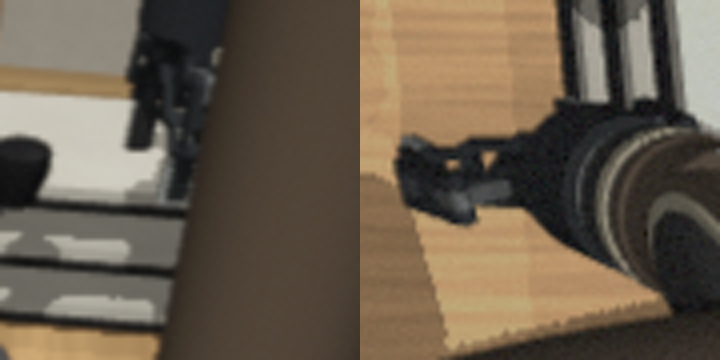

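Call:
apply_moves --deltas "0.2 -.2 -.6 0;0.2 0 0 0;0 0 0 0"

```text
time: 3.05
ee_pos: [0.4825, -0.2642, 0.0963]
ee_rot: [80.2, 89.3, 7.1]
wrist_force: [0.2, 0.1, -0.7]
grip_width: 0.0853
```

```bash
python3 -c "
from h import *
go([.481,-.264,.092])
a=[cv2.resize(arm.get_image('side')[110:170,215:285],None,fx=5,fy=5,interpolation=2),cv2.resize(arm.get_image('top')[150:210,300:370],None,fx=5,fy=5,interpolation=2)]
cv2.imwrite('pics/c1.png',np.hstack(a))"
```

```text
t 3.05 pos [ 0.4825 -0.2642  0.0963] jawdir -73.09 x [ 0.012  0.001 -1.   ] F [ 0.17  0.06 -0.73] w 0.0853
total tool delta cm [ 0.43 -0.15 -0.06]
```

View pics/c1.png

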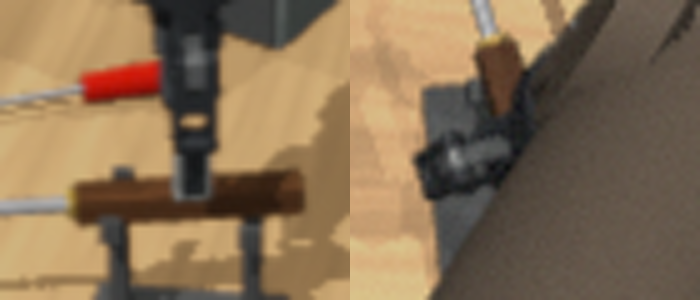

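```bash
python3 -c "
from h import *
print(tri((317,184.4),(253.4,149.6)), tri((313.5,183),(253.4,148)))
for z in(.1,.12,.14,.16):print(onz('top',(317,184.4),z),onz('side',(253.4,149.6),z))"
```

```text
(array([ 0.46733451, -0.20876101,  0.149991  ]), np.float64(0.007312467124129192)) (array([ 0.46682959, -0.19796219,  0.16356772]), np.float64(0.011079971650650897))
[ 0.47869766 -0.21550883  0.1       ] [ 0.47849589 -0.27639014  0.1       ]
[ 0.4756212  -0.21266631  0.12      ] [ 0.47253246 -0.24923694  0.12      ]
[ 0.47254475 -0.20982379  0.14      ] [ 0.46656903 -0.22208373  0.14      ]
[ 0.46946829 -0.20698126  0.16      ] [ 0.4606056  -0.19493053  0.16      ]
```

Call:
apply_moves --deltas "1.2 -.1 0 0;1.2 0 0 0;.8 0 0 0;0 0 0 0;0 0 0 0"

```text
time: 3.65
ee_pos: [0.4815, -0.2643, 0.0605]
ee_rot: [85.3, 89.4, 12.2]
wrist_force: [-0.8, 0.4, 0.9]
grip_width: 0.0857
```

```bash
python3 -c "
from h import *
go([.481,-.264,.066])
a=[cv2.resize(arm.get_image('side')[110:170,215:285],None,fx=5,fy=5,interpolation=2),cv2.resize(arm.get_image('top')[150:210,300:370],None,fx=5,fy=5,interpolation=2)]
cv2.imwrite('pics/c2.png',np.hstack(a))"
```

```text
t 3.65 pos [ 0.4815 -0.2643  0.0605] jawdir -73.09 x [ 0.01   0.002 -1.   ] F [-0.81  0.4   0.9 ] w 0.0857
total tool delta cm [-0.55 -0.03 -0.04]
```

View pics/c2.png

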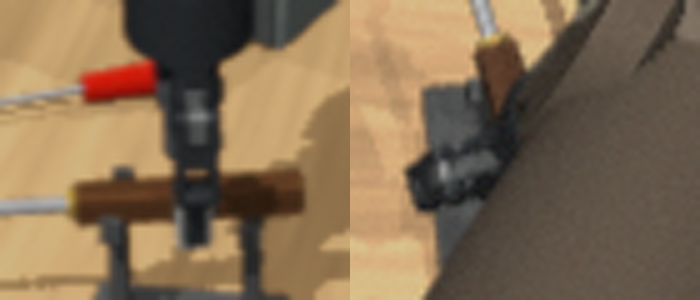

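The near fingertip, side pixel ≈(254,159), now reaches the handle's lower half. The images put the tips about 30 mm above the reported TCP, so I'll trust the images. Closing next.

Call:
apply_moves --deltas "0 0 0 0;0 0 0 0;0 0 0 0;0 0 0 0;0 0 0 0;0 0 0 0" --jaw 1 --force 60

```text
time: 4.35
ee_pos: [0.4827, -0.265, 0.0626]
ee_rot: [75.3, 89.2, 2.2]
wrist_force: [-0.2, 0.1, -1.2]
grip_width: 0.021
```

```bash
python3 -c "
from h import *
go([.481,-.264,.066])
a=[cv2.resize(arm.get_image('side')[110:170,215:285],None,fx=5,fy=5,interpolation=2),cv2.resize(arm.get_image('top')[150:210,300:370],None,fx=5,fy=5,interpolation=2)]
cv2.imwrite('pics/c3.png',np.hstack(a))"
```

```text
t 4.35 pos [ 0.4827 -0.265   0.0626] jawdir -73.09 x [ 0.014  0.001 -1.   ] F [-0.19  0.12 -1.15] w 0.021
total tool delta cm [-0.34 -0.13 -0.14]
```

View pics/c3.png

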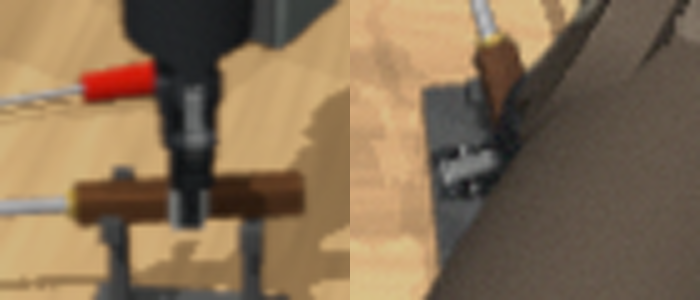

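Call:
apply_moves --deltas "-.5 0 0 0;-1 0 0 0;-1.5 0 0 0;-2 0 0 0;-2 0 0 0;-2 0 0 0;-2 0 0 0;-1.5 0 0 0;-.5 0 0 0;0 0 0 0"

```text
time: 5.45
ee_pos: [0.48, -0.2646, 0.2023]
ee_rot: [74.7, 89.2, 1.6]
wrist_force: [-0.4, 0.6, -1.1]
grip_width: 0.0211
```

```bash
python3 -c "
from h import *
go([.545,.1865,.19])
a=[cv2.resize(arm.get_image('side')[60:200,150:290],None,fx=2.8,fy=2.8,interpolation=2),cv2.resize(arm.get_image('top')[80:220,240:380],None,fx=2.8,fy=2.8,interpolation=2)]
cv2.imwrite('pics/c4.png',np.hstack(a))"
```

```text
t 5.45 pos [ 0.48   -0.2646  0.2023] jawdir -73.09 x [ 0.014  0.    -1.   ] F [-0.38  0.64 -1.13] w 0.0211
total tool delta cm [  1.34  19.32 -41.28]
```

View pics/c4.png

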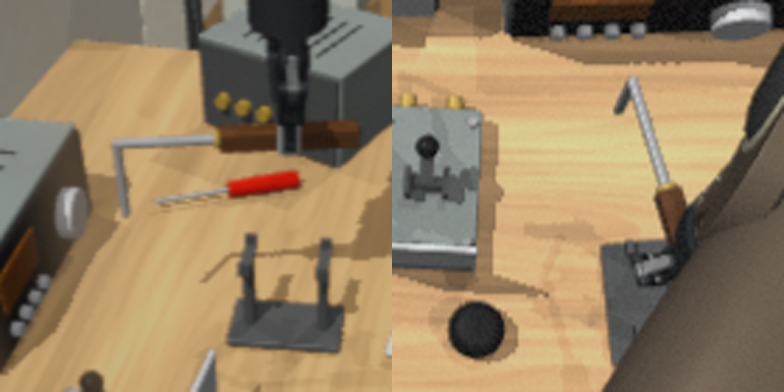

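The rod is lifted and level: bend at side (191,111) and top (326,109), tip at side (195,136). I'll check its position relative to the TCP.

```bash
python3 -c "
from h import *
p=arm.sense()['ee_pos']
for a,b in(((325.5,109),(191.3,111.5)),((322.1,119.3),(194.6,135.5))):
  q,e=tri(a,b);print(q,e,q-p)"
```

```text
[ 0.64075256 -0.21528434  0.24756754] 0.0026398761499189776 [0.16110885 0.04910894 0.04645722]
[ 0.64135874 -0.21936649  0.16625904] 0.0006532976962520209 [ 0.16171503  0.04502679 -0.03485128]
```

Call:
apply_moves --deltas "0 .5 -1 0;0 1 -2 0;0 1.5 -3 0;0 1.9 -4 0;0 1.9 -4.2 0;0 1.9 -4.2 0;0 1.9 -4.2 0;0 1.9 -4 0;0 1.3 -2.5 0;0 0.5 -1 0"

```text
time: 6.55
ee_pos: [0.5249, 0.0821, 0.1922]
ee_rot: [-168.0, 89.6, 118.7]
wrist_force: [-0.3, -0.4, -1.8]
grip_width: 0.021
```

```bash
python3 -c "
from h import *
go([.545,.1865,.19])"
```

```text
t 6.55 pos [0.5249 0.0821 0.1922] jawdir -73.33 x [-0.003  0.006 -1.   ] F [-0.32 -0.37 -1.83] w 0.021
total tool delta cm [ 0.28  4.92 -9.42]
```

Call:
apply_moves --deltas "0 1 -2 0;0 1 -2.2 0;0 1 -2 0;0 1 -1.7 0;0 .5 -1 0;0 0 -.3 0;0 0 0 0"

```text
time: 7.25
ee_pos: [0.5419, 0.1775, 0.1883]
ee_rot: [-144.4, 89.0, 143.4]
wrist_force: [0.2, -0.0, -0.6]
grip_width: 0.0212
```

```bash
python3 -c "
from h import *
go([.545,.1865,.10])
a=[cv2.resize(arm.get_image('side')[200:340,60:200],None,fx=2.8,fy=2.8,interpolation=2),cv2.resize(arm.get_image('top')[70:210,110:250],None,fx=2.8,fy=2.8,interpolation=2)]
cv2.imwrite('pics/c5.png',np.hstack(a))"
```

```text
t 7.25 pos [0.5419 0.1775 0.1883] jawdir -72.27 x [-0.014  0.01  -1.   ] F [ 0.16 -0.02 -0.61] w 0.0212
total tool delta cm [ 8.84  0.66 -0.64]
```

View pics/c5.png

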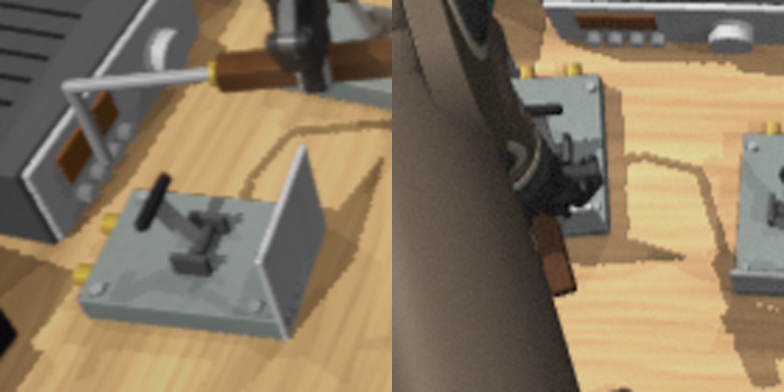

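```bash
python3 -c "
from h import *
p=arm.sense()['ee_pos']
for z in(.145,.152,.16):print(z,onz('side',(98,258.2),z))
for z in(.228,.235,.242):print(z,onz('side',(83.5,231),z))
print(p+[.161,.049,0])"
```

```text
0.145 [0.70177603 0.22921    0.145     ]
0.152 [0.69700781 0.23367881 0.152     ]
0.16 [0.69155841 0.23878602 0.16      ]
0.228 [0.70650398 0.22806425 0.228     ]
0.235 [0.70093416 0.23324133 0.235     ]
0.242 [0.69536434 0.23841842 0.242     ]
[0.70294286 0.22615996 0.18850526]
```

Call:
apply_moves --deltas "0 1 -.4 0;0 .4 0 0;0 0 0 0"

```text
time: 7.65
ee_pos: [0.5558, 0.1825, 0.189]
ee_rot: [-150.1, 89.0, 137.6]
wrist_force: [0.4, -0.2, -2.1]
grip_width: 0.0205
```

```bash
python3 -c "
from h import *
go([.55,.184,.10])"
```

```text
t 7.65 pos [0.5558 0.1825 0.189 ] jawdir -72.27 x [-0.013  0.012 -1.   ] F [ 0.37 -0.21 -2.14] w 0.0205
total tool delta cm [ 8.91 -0.43 -0.19]
```

Call:
apply_moves --deltas "1 -.2 -.2 0;1.5 0 0 0;1.5 0 0 0;1 0 0 0;0 0 0 0;0 0 0 0"

```text
time: 8.25
ee_pos: [0.552, 0.1829, 0.1351]
ee_rot: [-148.3, 88.9, 139.5]
wrist_force: [-0.5, -0.7, -1.9]
grip_width: 0.0208
```

```bash
python3 -c "
from h import *
go([.551,.184,.10])
a=cv2.resize(arm.get_image('side')[200:340,60:200],None,fx=4,fy=4,interpolation=2)
cv2.imwrite('pics/c6.png',a)"
```

```text
t 8.25 pos [0.552  0.1829 0.1351] jawdir -72.2 x [-0.015  0.012 -1.   ] F [-0.49 -0.74 -1.88] w 0.0208
total tool delta cm [ 3.51 -0.02 -0.08]
```

View pics/c6.png

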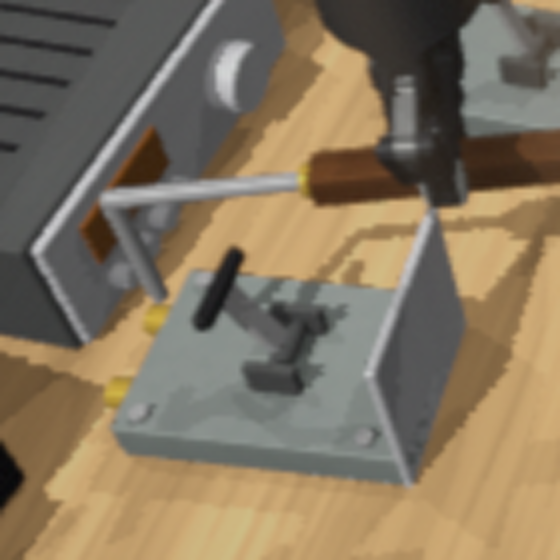

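Call:
apply_moves --deltas "1 0 0 0;1.2 0 0 0;.8 0 0 0;0.2 0 0 0;0 0 0 0"

```text
time: 8.8
ee_pos: [0.5522, 0.1833, 0.1013]
ee_rot: [-153.4, 88.9, 134.5]
wrist_force: [0.3, -0.6, -1.6]
grip_width: 0.021
```

```bash
python3 -c "
from h import *
go([.53,.182,.10])
print(onz('side',(100,274),.099))
a=cv2.resize(arm.get_image('side')[200:340,60:200],None,fx=4,fy=4,interpolation=2)
cv2.imwrite('pics/c7.png',a)"
```

```text
t 8.8 pos [0.5522 0.1833 0.1013] jawdir -72.17 x [-0.013  0.013 -1.   ] F [ 0.35 -0.63 -1.62] w 0.021
total tool delta cm [ 0.16 -2.15 -0.55]
[0.7070387  0.23768741 0.099     ]
```

View pics/c7.png

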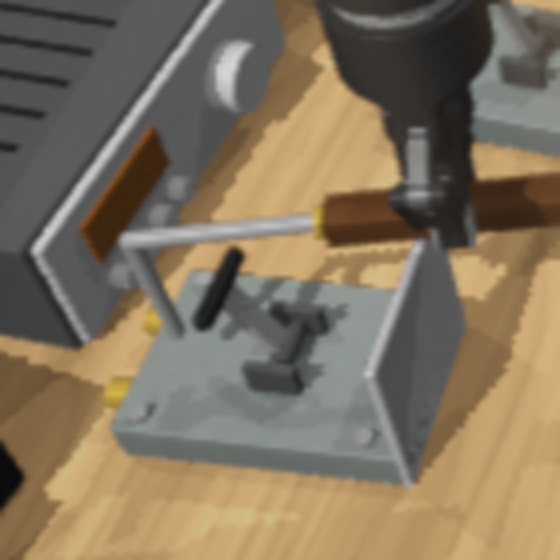

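Call:
apply_moves --deltas "0 -.7 -.15 0;0 -.8 -.18 0;0 -.8 -.18 0;0 -.8 -.18 0;0 -.8 -.18 0"

```text
time: 9.35
ee_pos: [0.5144, 0.1762, 0.1046]
ee_rot: [179.8, 88.9, 108.0]
wrist_force: [2.3, 0.7, 0.5]
grip_width: 0.0204
```

```bash
python3 -c "
from h import *
go([.48,.177,.10])
a=cv2.resize(arm.get_image('side')[200:340,60:200],None,fx=4,fy=4,interpolation=2)
cv2.imwrite('pics/c8.png',a)"
```

```text
t 9.35 pos [0.5144 0.1762 0.1046] jawdir -71.78 x [-0.006  0.019 -1.   ] F [2.29 0.74 0.52] w 0.0204
total tool delta cm [ 0.48 -3.25 -1.14]
```

View pics/c8.png

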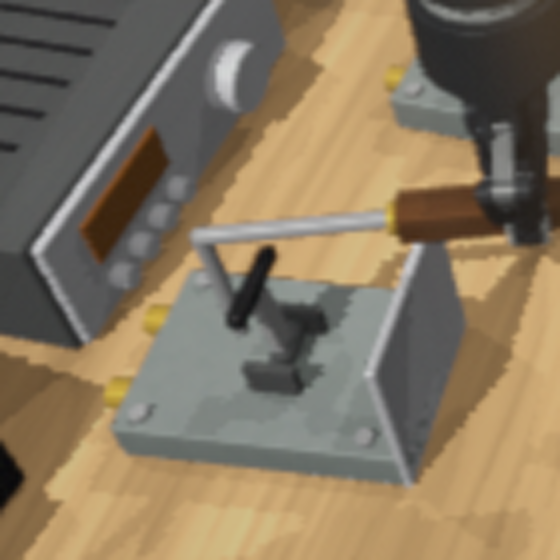

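Contact is made: the hook, at crop (235,290), bears on the crossbar from the far side with about 2.3 N, and the lever is moving. I'll keep pulling.

Call:
apply_moves --deltas ".2 -.8 -.18 0;0 -.8 -.18 0;0 -.8 -.18 0;0 -.6 -.15 0"

```text
time: 9.8
ee_pos: [0.4815, 0.1706, 0.1029]
ee_rot: [177.7, 88.6, 106.3]
wrist_force: [9.4, 4.5, -7.3]
grip_width: 0.0207
```

```bash
python3 -c "
from h import *
go([.475,.175,.10])
a=cv2.resize(arm.get_image('side')[200:340,60:200],None,fx=4,fy=4,interpolation=2)
cv2.imwrite('pics/c9.png',a)"
```

```text
t 9.8 pos [0.4815 0.1706 0.1029] jawdir -71.38 x [-0.007  0.024 -1.   ] F [ 9.37  4.46 -7.31] w 0.0207
total tool delta cm [ 0.3  -0.47 -0.62]
```

View pics/c9.png

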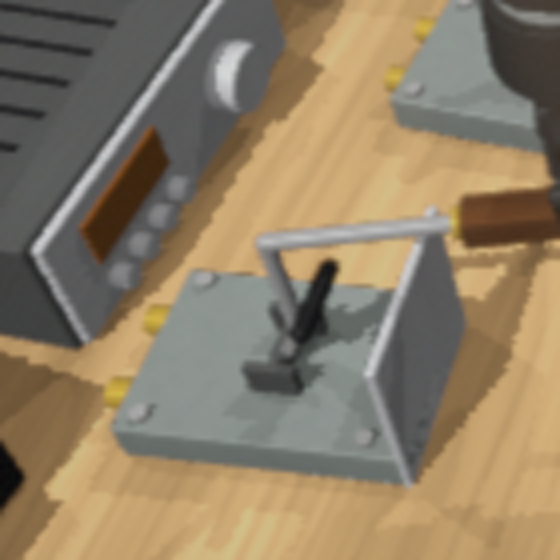

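```bash
cat >> h.py <<'E'
def pr(n,q):
    c=arm.camera_info(n);K=np.array(c['K']);T=np.linalg.inv(c['T']);u=K@(T[:3]@np.r_[q,1]);return (u/u[2])[:2]
def bars(oc=(60,200),f=4):
    o=np.array([.658,.2165,0]);y=np.radians(5.2);X=np.array([np.cos(y),np.sin(y),0]);Y=np.array([-X[1],X[0],0])
    for a in(0,.1,.6,.7,.8,.9,1.0):
        c=o+X*.06*np.sin(.5-a)+[0,0,.04+.06*np.cos(.5-a)]
        print(a,[((pr('side',c+Y*w)-oc)*f).round().tolist() for w in(.027,0,-.027)])
    for q in((-.082,.0575,.115),(-.082,-.0575,.115),(.085,.055,.03),(-.08,.055,.03),(.085,-.055,.03)):
        print(q,((pr('side',o+X*q[0]+Y*q[1]+[0,0,q[2]])-oc)*f).round())
E
python3 -c "
from h import *
bars()"
```

```text
0 [[194.0, 323.0], [215.0, 281.0], [234.0, 242.0]]
0.1 [[203.0, 321.0], [223.0, 279.0], [242.0, 240.0]]
0.6 [[254.0, 322.0], [273.0, 280.0], [290.0, 240.0]]
0.7 [[265.0, 324.0], [283.0, 282.0], [301.0, 242.0]]
0.8 [[276.0, 326.0], [294.0, 284.0], [312.0, 244.0]]
0.9 [[287.0, 330.0], [305.0, 288.0], [322.0, 248.0]]
1.0 [[298.0, 333.0], [316.0, 291.0], [333.0, 251.0]]
(-0.082, 0.0575, 0.115) [368. 370.]
(-0.082, -0.0575, 0.115) [434. 192.]
(0.085, 0.055, 0.03) [107. 421.]
(-0.08, 0.055, 0.03) [396. 451.]
(0.085, -0.055, 0.03) [189. 259.]
```

Force rose to 9 N and the crossbar, crop (302,340)–(332,268), matches the 1.0 rad end-stop position. I'll back off from the bar and lift.

Call:
apply_moves --deltas "0 .6 .1 0;0 .8 .2 0;0 .6 .1 0;-1 0.2 0 0;-2 0 0 0;-2.5 0 0 0;-2.5 0 0 0;-1 0 0 0;0 0 0 0"

```text
time: 10.75
ee_pos: [0.5036, 0.1696, 0.1952]
ee_rot: [-156.5, 88.6, 132.0]
wrist_force: [-0.3, -0.5, -0.7]
grip_width: 0.0207
```

```bash
python3 -c "
from h import *
go([.4815,-.2648,.19])
a=cv2.resize(arm.get_image('side')[170:340,40:240],None,fx=3.5,fy=3.5,interpolation=2)
cv2.imwrite('pics/d1.png',a)"
```

```text
t 10.75 pos [0.5036 0.1696 0.1952] jawdir -71.53 x [-0.016  0.018 -1.   ] F [-0.34 -0.48 -0.71] w 0.0207
total tool delta cm [ -0.23 -15.86  40.5 ]
```

View pics/d1.png

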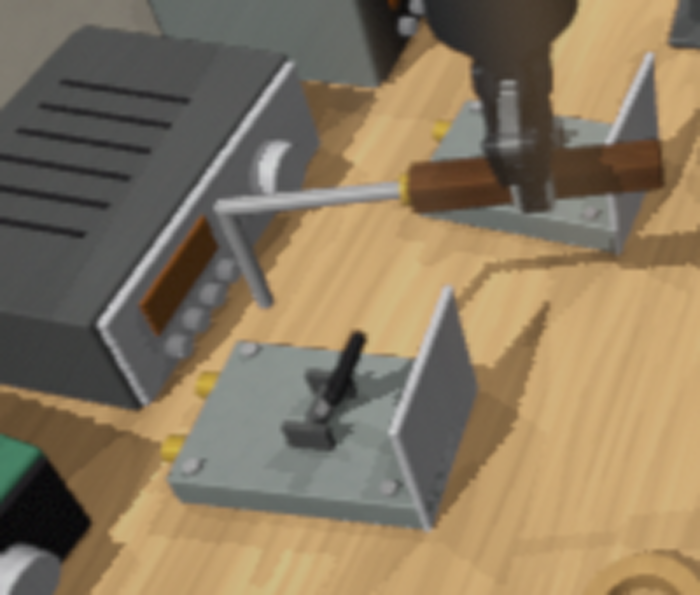

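The lever stays at its stop, bar at crop (345,370). The rod is clear, so back to the stand.

Call:
apply_moves --deltas "0 -.5 1 0;0 -1 2 0;0 -1.5 3.5 0;0 -1.7 4.2 0;0 -1.7 4.2 0;0 -1.7 4.2 0;0 -1.7 4.2 0;0 -1.7 4 0;0 -1.3 3 0;0 -.5 1 0"

```text
time: 11.8
ee_pos: [0.4665, -0.1845, 0.1755]
ee_rot: [-133.1, 87.7, 155.6]
wrist_force: [0.3, 0.0, -1.5]
grip_width: 0.0208
```

```bash
python3 -c "
from h import *
go([.4815,-.2648,.18])"
```

```text
t 11.8 pos [ 0.4665 -0.1845  0.1755] jawdir -71.28 x [-0.037  0.017 -0.999] F [ 0.27  0.02 -1.5 ] w 0.0208
total tool delta cm [-0.64 -1.18  8.07]
```

Call:
apply_moves --deltas "-.3 -.2 1.5 1;-.3 -.3 2.2 .8;0 -.3 2.2 0;0 -.2 1.5 0;0 0 .7 0;0 0 0 0;0 0 0 0"

```text
time: 12.5
ee_pos: [0.4764, -0.2668, 0.1737]
ee_rot: [-133.5, 87.0, 153.2]
wrist_force: [-0.0, 0.2, -0.7]
grip_width: 0.0208
```

```bash
python3 -c "
from h import *
go([.4815,-.2648,.075])
a=[cv2.resize(arm.get_image('side')[60:200,150:290],None,fx=2.8,fy=2.8,interpolation=2),cv2.resize(arm.get_image('top')[80:220,240:380],None,fx=2.8,fy=2.8,interpolation=2)]
cv2.imwrite('pics/d2.png',np.hstack(a))"
```

```text
t 12.5 pos [ 0.4764 -0.2668  0.1737] jawdir -73.31 x [-0.047  0.024 -0.999] F [-0.03  0.25 -0.69] w 0.0208
total tool delta cm [9.84 0.92 0.31]
```

View pics/d2.png

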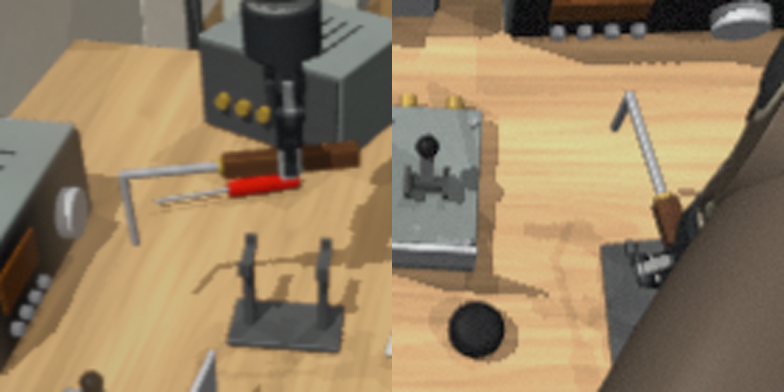

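```bash
python3 -c "
from h import *
p=arm.sense()['ee_pos']
for a,b in(((324.6,114),(194,123)),((319.8,126),(198.5,146)),((334,149),(229,118.5))):
  q,e=tri(a,b);print(q,e,q-p)"
```

```text
[ 0.63997186 -0.21943006  0.20886734] 0.004346961590893654 [0.16344807 0.04719745 0.03493261]
[ 0.6334397  -0.21862836  0.13088188] 0.0011045591138670486 [ 0.15691591  0.04799915 -0.04305285]
[ 0.54442858 -0.24029527  0.22348368] 0.00846961269400848 [0.0679048  0.02633224 0.04954895]
```

Call:
apply_moves --deltas ".5 .5 .2 0;1.5 .4 .1 0;2 0 0 0;2 0 0 0;1 0 0 0;0.3 0 0 0;0 0 0 0"

```text
time: 13.3
ee_pos: [0.4856, -0.2619, 0.0988]
ee_rot: [-134.3, 87.2, 152.7]
wrist_force: [1.2, 0.3, -1.0]
grip_width: 0.0211
```

```bash
python3 -c "
from h import *
go([.4815,-.2648,.066])
a=[cv2.resize(arm.get_image('side')[110:190,180:290],None,fx=3.5,fy=3.5,interpolation=2),cv2.resize(arm.get_image('top')[110:190,280:390],None,fx=3.5,fy=3.5,interpolation=2)]
cv2.imwrite('pics/d3.png',np.hstack(a))"
```

```text
t 13.3 pos [ 0.4856 -0.2619  0.0988] jawdir -72.98 x [-0.043  0.022 -0.999] F [ 1.16  0.31 -1.03] w 0.0211
total tool delta cm [ 3.29 -0.36  0.27]
```

View pics/d3.png

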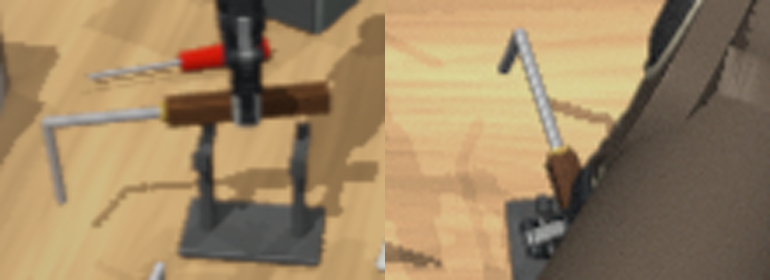

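Above the stand and aligned: handle at crop (165–330,100), posts at crop 205 and 300. I'll lower the rest.

Call:
apply_moves --deltas "1 -.3 .2 0;1 0 0 0;.6 0 0 0;0 0 0 0"

```text
time: 13.8
ee_pos: [0.4834, -0.2655, 0.0733]
ee_rot: [-134.1, 87.5, 152.9]
wrist_force: [0.7, 0.7, -2.0]
grip_width: 0.0206
```

```bash
python3 -c "
from h import *
go([.4815,-.2648,.065])"
```

```text
t 13.8 pos [ 0.4834 -0.2655  0.0733] jawdir -73.01 x [-0.039  0.02  -0.999] F [ 0.74  0.72 -2.  ] w 0.0206
total tool delta cm [ 0.83 -0.13 -0.1 ]
```

Call:
apply_moves --deltas ".3 -.1 0 0;.3 0 0 0;0 0 0 0"

```text
time: 14.1
ee_pos: [0.482, -0.2658, 0.0667]
ee_rot: [-134.2, 87.5, 152.8]
wrist_force: [-0.9, -0.9, -2.2]
grip_width: 0.021
```

```bash
python3 -c "
from h import *
go([.4815,-.2648,.0626])
a=[cv2.resize(arm.get_image('side')[110:190,180:290],None,fx=3.5,fy=3.5,interpolation=2),cv2.resize(arm.get_image('top')[110:190,280:390],None,fx=3.5,fy=3.5,interpolation=2)]
cv2.imwrite('pics/d4.png',np.hstack(a))"
```

```text
t 14.1 pos [ 0.482  -0.2658  0.0667] jawdir -73.02 x [-0.039  0.02  -0.999] F [-0.93 -0.88 -2.25] w 0.021
total tool delta cm [ 0.42 -0.01 -0.1 ]
```

View pics/d4.png

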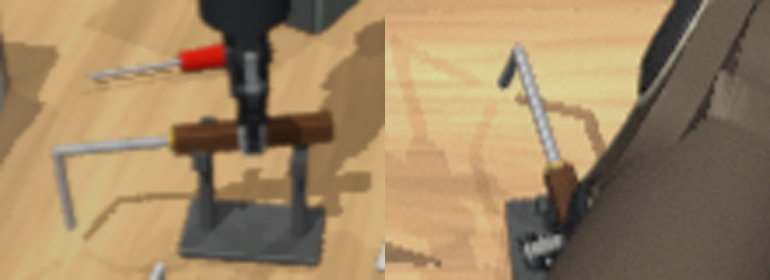

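Call:
apply_moves --deltas ".2 0 0 0;.2 0 0 0;0 0 0 0"

```text
time: 14.5
ee_pos: [0.4826, -0.2661, 0.0646]
ee_rot: [-134.0, 87.7, 153.0]
wrist_force: [-1.0, 0.5, -0.1]
grip_width: 0.021
```

```bash
python3 -c "
from h import *
go([.4815,-.2648,.0626])
F=[arm.sense()['wrist_force'][2] for _ in range(3)];print(F)"
```

```text
t 14.5 pos [ 0.4826 -0.2661  0.0646] jawdir -73.0 x [-0.036  0.019 -0.999] F [-1.    0.54 -0.14] w 0.021
total tool delta cm [ 0.21 -0.06 -0.15]
[np.float64(-0.14124369738322456), np.float64(-0.14124369738322456), np.float64(-0.14124369738322456)]
```

Touching now: fz went from about −2 to about 0 and the tilt is easing. A little lower, then release gently by opening part way.

Call:
apply_moves --deltas ".2 0 0 0;.1 0 0 0;0 0 0 0" --force 20

```text
time: 14.8
ee_pos: [0.4829, -0.2663, 0.0646]
ee_rot: [-134.0, 87.9, 153.0]
wrist_force: [-0.2, 0.3, -0.6]
grip_width: 0.0209
```

```bash
python3 -c "
from h import *
go([.4815,-.2648,.0626])
a=[cv2.resize(arm.get_image('side')[110:190,180:290],None,fx=3.5,fy=3.5,interpolation=2),cv2.resize(arm.get_image('top')[110:190,280:390],None,fx=3.5,fy=3.5,interpolation=2)]
cv2.imwrite('pics/d5.png',np.hstack(a))"
```

```text
t 14.8 pos [ 0.4829 -0.2663  0.0646] jawdir -72.99 x [-0.033  0.017 -0.999] F [-0.2   0.26 -0.61] w 0.0209
total tool delta cm [ 0.21 -0.08 -0.18]
```

View pics/d5.png

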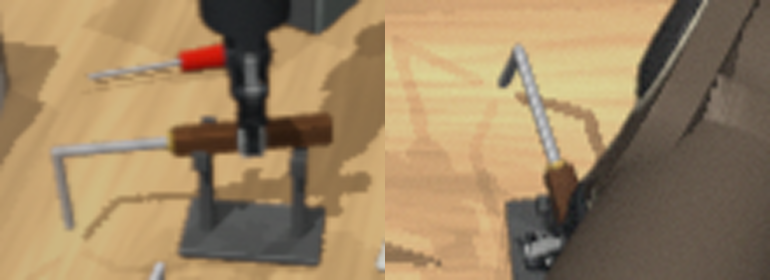

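Call:
apply_moves --deltas "0 0 0 0;0 0 0 0;0 0 0 0;0 0 0 0;0 0 0 0;0 0 0 0;0 0 0 0" --jaw -1

```text
time: 15.6
ee_pos: [0.4831, -0.2665, 0.0632]
ee_rot: [-133.6, 87.8, 153.5]
wrist_force: [0.6, 0.3, 0.4]
grip_width: 0.0857
```

```bash
python3 -c "
from h import *
go([.4815,-.2648,.25])
a=[cv2.resize(arm.get_image('side')[110:190,180:290],None,fx=3.5,fy=3.5,interpolation=2),cv2.resize(arm.get_image('top')[110:190,280:390],None,fx=3.5,fy=3.5,interpolation=2)]
cv2.imwrite('pics/d6.png',np.hstack(a))"
```

```text
t 15.6 pos [ 0.4831 -0.2665  0.0632] jawdir -72.99 x [-0.034  0.017 -0.999] F [0.63 0.26 0.43] w 0.0857
total tool delta cm [-18.65  -0.62  -0.7 ]
```

View pics/d6.png

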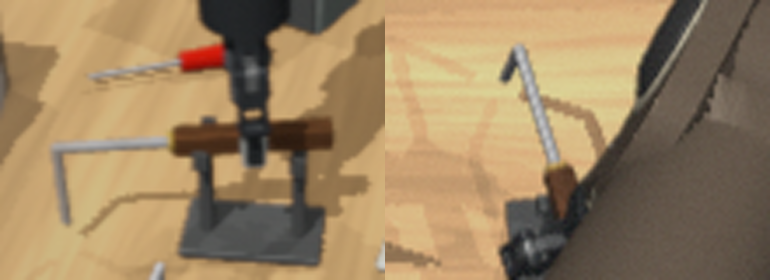

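The rod lies level on both posts. Now straight up and back to clear the view.

Call:
apply_moves --deltas "-1 0 0 0;-2 0 0 0;-3 0 0 0;-3 0 0 0;-3 0 0 0;-3 -2 1 0;-1 -4 2 0;0 -4 3 0;0 -4 3 0;0 -2 1 0"

```text
time: 16.7
ee_pos: [0.3642, -0.4142, 0.239]
ee_rot: [-129.1, 88.1, 158.4]
wrist_force: [0.5, 0.5, -0.7]
grip_width: 0.0852
```

Call:
apply_moves --deltas "0 -2 0 0;0 -3 0 0;0 -3 0 0;0 -2 0 0;0 0 0 0"

```text
time: 17.2
ee_pos: [0.2625, -0.4482, 0.2458]
ee_rot: [-123.3, 88.3, 163.9]
wrist_force: [-0.1, -0.1, 0.3]
grip_width: 0.0854
```

```bash
python3 -c "
from h import *
go([.4815,-.2648,.25])
cv2.imwrite('pics/e1.png',arm.get_image('side'));cv2.imwrite('pics/e2.png',arm.get_image('top'))"
```

```text
t 17.2 pos [ 0.2625 -0.4482  0.2458] jawdir -72.8 x [-0.028  0.008 -1.   ] F [-0.13 -0.13  0.33] w 0.0854
total tool delta cm [ -0.9   26.33 -11.05]
```

View pics/e1.png

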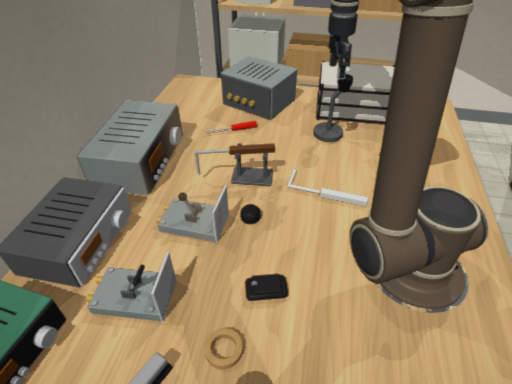

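View pics/e2.png

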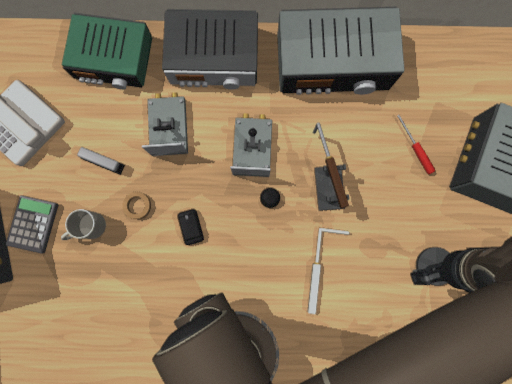

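```bash
python3 - <<'E'
from h import *
for f in("pics/top0.png","pics/e2.png"):
    im=cv2.imread(f);b,g,rr=[im[...,i].astype(int) for i in range(3)]
    m=((rr<130)&(rr-b>30)&(rr>g*1.45)).astype(np.uint8);k=np.zeros_like(m);k[150:215,310:360]=1;m*=k
    n,l,st,ce=cv2.connectedComponentsWithStats(m);i=1+np.argmax(st[1:,4]);print(f,onz("top",ce[i],.122))
bars((0,0),1)
a=cv2.imread("pics/e1.png")[180:330,80:240];b=cv2.imread("pics/e2.png")[85:185,135:285]
cv2.imwrite("pics/e3.png",np.hstack([cv2.resize(a,(480,450),interpolation=2)[:300+150],cv2.resize(b,None,fx=2,fy=2).repeat(1,0) if 0 else cv2.resize(b,(300,200)).copy() if 0 else cv2.copyMakeBorder(cv2.resize(b,(300,200),interpolation=2),0,250,0,0,0)]))
E
```

```text
pics/top0.png [ 0.48217853 -0.26380788  0.122     ]
pics/e2.png [ 0.48261672 -0.26584701  0.122     ]
0 [[109.0, 281.0], [114.0, 270.0], [118.0, 260.0]]
0.1 [[111.0, 280.0], [116.0, 270.0], [120.0, 260.0]]
0.6 [[123.0, 280.0], [128.0, 270.0], [133.0, 260.0]]
0.7 [[126.0, 281.0], [131.0, 270.0], [135.0, 260.0]]
0.8 [[129.0, 282.0], [134.0, 271.0], [138.0, 261.0]]
0.9 [[132.0, 282.0], [136.0, 272.0], [141.0, 262.0]]
1.0 [[135.0, 283.0], [139.0, 273.0], [143.0, 263.0]]
(-0.082, 0.0575, 0.115) [152. 292.]
(-0.082, -0.0575, 0.115) [169. 248.]
(0.085, 0.055, 0.03) [ 87. 305.]
(-0.08, 0.055, 0.03) [159. 313.]
(0.085, -0.055, 0.03) [107. 265.]
```

View pics/e3.png

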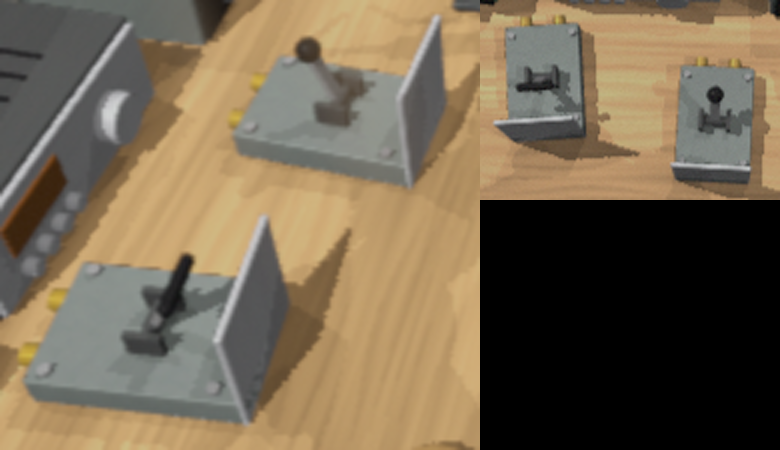

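```bash
python3 - <<'E'
from h import *
for z in(.093,):print(onz("top",(163.8,127.5),z),onz("side",(138.5,275),z))
s=arm.sense();print(s["time"],np.abs(s["qd"]).max())
arm.finish_job()
E
```

```text
[0.63236757 0.21210702 0.093     ] [0.62764008 0.2195672  0.093     ]
17.3 1.4089861386409381
the job is handed in; nothing more can be done
```

I threw the T lever with the hook rod, laid the rod back on its stand and handed the job in at 17.3 s. `finish_job` reports no verdict.

**What I did:** I gripped the wood rod and lifted it well clear of the stand. I carried it over the guard and lowered the bend beyond the crossbar. Then I pulled the lever until the wrist force rose from about 2 N to about 9 N at the end stop. I backed the rod out, laid it down, opened the gripper and retracted.

**Last checks:**
- **T lever:** the two cameras put the crossbar at x ≈ 0.632 m and 0.628 m. The end stop should be at about 0.629 m, so the lever stands at about 0.95–1.0 rad.
- **Rod:** it looks level with the bend down, and the handle's middle is about 2 mm from where it started.
- **Ball-headed lever:** it looks unmoved in both views.
- **Gripper:** it is open and about 0.3 m from the rod, with the wrist force near zero. I saw no contact between the gripper or arm and the switch or guard in the pictures I took.

**What disagreed:**
- **Fingertip height:** both cameras showed the fingertips about 30 mm higher than the reported TCP. I set the grasp height from the images, and the grip held.
- **Tilt on the way back:** the tool had drifted by about 3°, so the bend hung slightly low when I set the rod down. It settled level when I let go.

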